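# Make up two single-speed conversion kits on their spindles

## Task

Make up the two single-speed conversion kits from the loose parts on the bench, each on its own spindle and in this order from the bottom: on the tall spindle the wide spacer, then the large sprocket, then the narrow spacer; on the short spindle the medium spacer, then the small sprocket. Lower each part all the way down before letting go, do not drop it, so that every part ends up lying flat on the one below. Leave the grease tub, the lockring tool and the nipple box where they stand.

Things in the scene. Friction and masses are not known exactly. Their poses are not given: they have to be found in the camera images.
- tall_spindle: Kit spindle, the taller of the two: dummy freehub body, upright, fixed to the bench. Aluminium foot 76 mm across, 8 mm thick; grey shoulder 40 mm across, its flat top 20 mm above the bench; smooth grey spindle 30 mm in diameter from there up to 78 mm (top 10 mm tapers to 18 mm). Parts rest on the shoulder or the part below. Origin: centre of underside, z up.
- short_spindle: Kit spindle, the shorter of the two: dummy freehub body, upright, fixed to the bench. Aluminium foot 76 mm across, 8 mm thick; grey shoulder 40 mm across, its flat top 20 mm above the bench; smooth grey spindle 30 mm in diameter from there up to 54 mm (top 10 mm tapers to 18 mm). Parts rest on the shoulder or the part below. Origin: centre of underside, z up.
- wide_spacer: Aluminium ring with a plain bore, lying flat on an end face: outside diameter 41 mm, bore 34 mm, height 30 mm (the tallest of the three spacers). Origin at the middle of the ring, z along its axis (15 mm above whatever it rests on); either way up is the same. About 45 g.
- medium_spacer: Aluminium ring with a plain bore, lying flat on an end face: outside diameter 41 mm, bore 34 mm, height 16 mm (the middle one of the three spacers). Origin at the middle of the ring, z along its axis (8 mm above whatever it rests on); either way up is the same. About 30 g.
- narrow_spacer: Aluminium ring with a plain bore, lying flat on an end face: outside diameter 41 mm, bore 34 mm, height 9 mm (the thinnest of the three spacers). Origin at the middle of the ring, z along its axis (4.5 mm above whatever it rests on); either way up is the same. About 20 g.
- large_sprocket: Steel sprocket, 15 teeth, lying flat: 66 mm over the tooth tips (the larger of the two), 10 mm high overall. Toothed disc 4 mm thick at mid-height (3 to 7 mm above what it rests on), on a hub 40 mm across with a 33 mm bore. Origin at the middle of the bore, z along the axis (5 mm above what it rests on); either way up is the same. Hold it by the tooth tips, fingertips low. About 75 g.
- small_sprocket: Steel sprocket, 12 teeth, lying flat: 54 mm over the tooth tips (the smaller of the two), 10 mm high overall. Toothed disc 4 mm thick at mid-height (3 to 7 mm above what it rests on), on a hub 40 mm across with a 33 mm bore. Origin at the middle of the bore, z along the axis (5 mm above what it rests on); either way up is the same. Hold it by the tooth tips, fingertips low. About 50 g.
- grease_tub: Closed grease tub with white lid, 64 mm across and 46 mm high, standing between the spindles. Not needed; stays where it is. Origin at the centre of its underside.
- lockring_tool: Plain steel splined socket (lockring tool), 28 mm across and 34 mm high, standing upright between the spindles. Not needed; stays where it is. Origin at the centre of its underside.
- nipple_box: Clear box of brass spoke nipples, 47 x 47 mm and 62 mm high, standing at the right of the spindles. Not needed; stays where it is. Origin at the centre of its underside.
Not all that is in view belongs to the job. Leave any red look-alike of the small_sprocket alone.

How it is judged:
At the end, for the whole second after the job is handed in: Tall spindle, bottom up: wide spacer, large sprocket, narrow spacer; short spindle: medium spacer, small sprocket. Each part centred on its spindle to 5 mm, within 3 mm of its height in the closed stack, flat to 0.08 rad, at rest and released (horizontal distance between each of wide_spacer, large_sprocket, narrow_spacer and tall_spindle below 0.005 m and z of wide_spacer in the frame of tall_spindle between 0.032 and 0.038 m and angle between the z axis of each of wide_spacer, large_sprocket, narrow_spacer and the z axis of tall_spindle, either way round below 0.08 rad and linear speed of each of wide_spacer, large_sprocket, narrow_spacer, medium_spacer, small_sprocket below 0.02 m/s and angular speed of each of wide_spacer, large_sprocket, narrow_spacer, medium_spacer, small_sprocket below 0.2 rad/s and z of large_sprocket in the frame of tall_spindle between 0.052 and 0.058 m and z of narrow_spacer in the frame of tall_spindle between 0.0615 and 0.0675 m and horizontal distance between each of medium_spacer, small_sprocket and short_spindle below 0.005 m and z of medium_spacer in the frame of short_spindle between 0.025 and 0.031 m and angle between the z axis of each of medium_spacer, small_sprocket and the z axis of short_spindle, either way round below 0.08 rad and z of small_sprocket in the frame of short_spindle between 0.038 and 0.044 m); the robot touches nothing.
It fails at once if the grease tub is shifted by more than 30 mm (distance of grease_tub from where it was at the start of the episode above 0.03 m).
It fails at once if the lockring tool is shifted by more than 30 mm (distance of lockring_tool from where it was at the start of the episode above 0.03 m).
It fails at once if the nipple box is shifted by more than 30 mm (distance of nipple_box from where it was at the start of the episode above 0.03 m).
It fails at once if a part is dropped down a spindle instead of being lowered (faster than 0.7 m/s within 30 mm of the spindle's axis, below 0.1 m) ((horizontal distance between wide_spacer and tall_spindle below 0.03 m and z of wide_spacer in the frame of tall_spindle below 0.1 m and linear speed of wide_spacer above 0.7 m/s) or (horizontal distance between wide_spacer and short_spindle below 0.03 m and z of wide_spacer in the frame of short_spindle below 0.1 m and linear speed of wide_spacer above 0.7 m/s) or (horizontal distance between large_sprocket and tall_spindle below 0.03 m and z of large_sprocket in the frame of tall_spindle below 0.1 m and linear speed of large_sprocket above 0.7 m/s) or (horizontal distance between large_sprocket and short_spindle below 0.03 m and z of large_sprocket in the frame of short_spindle below 0.1 m and linear speed of large_sprocket above 0.7 m/s) or (horizontal distance between narrow_spacer and tall_spindle below 0.03 m and z of narrow_spacer in the frame of tall_spindle below 0.1 m and linear speed of narrow_spacer above 0.7 m/s) or (horizontal distance between narrow_spacer and short_spindle below 0.03 m and z of narrow_spacer in the frame of short_spindle below 0.1 m and linear speed of narrow_spacer above 0.7 m/s) or (horizontal distance between medium_spacer and tall_spindle below 0.03 m and z of medium_spacer in the frame of tall_spindle below 0.1 m and linear speed of medium_spacer above 0.7 m/s) or (horizontal distance between medium_spacer and short_spindle below 0.03 m and z of medium_spacer in the frame of short_spindle below 0.1 m and linear speed of medium_spacer above 0.7 m/s) or (horizontal distance between small_sprocket and tall_spindle below 0.03 m and z of small_sprocket in the frame of tall_spindle below 0.1 m and linear speed of small_sprocket above 0.7 m/s) or (horizontal distance between small_sprocket and short_spindle below 0.03 m and z of small_sprocket in the frame of short_spindle below 0.1 m and linear speed of small_sprocket above 0.7 m/s)).
It also fails if it takes over 120 s, if anything falls off the work surface, if the arm or the gripper's body presses on something with over 40 N, if the wrist force passes 120 N, or if a joint passes its speed limit or range.

## Robot

A 7-joint arm with a two-finger parallel gripper is mounted at the origin on a cart in front of the work surface, level with it; the furniture and walls round the work are solid. World frame = base frame: x ahead of the robot, y to its left, z up, the work surface at z = 0. Lengths are in m, angles in rad, forces in N, time in s.
With the tool pointing down it reaches from about 0.425 to 0.825 m from the base axis. Payload 3.6 kg.
Tool frame: the origin (TCP) lies between the finger pads; the fingertips stand 19 mm ahead of it and the grasp point (between the pads) is the TCP (arm.finger_overhang is the distance from the TCP to the fingertips, in m); z points along the fingers, y is the line along which they close (so a half turn about z gives the same grasp; the last joint's range is limited). The gripper opens to 93 mm and grips with 3 to 60 N. Pads are 15 mm wide; open, the fingers measure 128 mm over their backs; the gripper's body (75 mm by 188 mm) begins 65 mm behind the grasp point.
Start: joints at [1.222, 0.615, -0.013, 1.423, 0.008, 1.103, -0.04], TCP at [0.206, -0.617, 0.238] pointing down, gripper open.
Joint ranges: [-3.12, 3.12], [-0.3, 2.06], [-1.34, 1.32], [0.26, 2.42], [-1.36, 4.5], [0.01, 1.98], [-2.84, 2.84]. Speed limits (rad/s): [2.79, 2.79, 3.14, 3.14, 3.14, 3.14, 3.14].

## Interface

Orientations are given as [roll, pitch, yaw] about the fixed x, y, z axes, in that order (R = Rz(yaw) Ry(pitch) Rx(roll)).
In Python, from rig import arm gives the robot as it stands.
- The arm moves only by the tool step_arm, never from a script. Its argument "rows" is text: rows parted by semicolons, each of 6 numbers parted by spaces: the shift along the tool's x, y, z each as a share of 0.25 m, from -1 to 1, then the turn, a rotation vector about the tool's x, y, z each as a share of 0.5 rad, from -1 to 1. A call has 1 to 20 rows; each row is the pose to reach, as a shift and turn from the pose commanded when the call began, along the tool's axes at that moment; what a row does not reach only later rows make up. A row lasts 1/8 s, in which the tool goes at most 62.5 mm and 10.7 degrees, less where a joint would pass 70% of its speed; a pose out of reach is approached as far as the arm can. A call with a number of a shift or a turn outside -1 to 1 is refused whole. A call with a gripper value outside its range is refused whole. "gripper" is the closure, from 0 (fully open) to 1 (shut), set as the call begins (left out, the last holds). The fingers move at their own pace and stop on an object; the grip force is fixed at half the most. Time passes only in rows, so rows that repeat a pose let the fingers close. It gives the time, the measured TCP pose, the force, the opening and the grip force at its end, in the units of the state.
- arm.state(): the state, without advancing time (a new reading comes with each control period).
- arm.grab_frame(name): name is "scene" or "side" or "wrist"; returns (picture, depth): 400x640x3 uint8, blue, green, red; 400x640 float32, m along the optical axis (not along the pixel's ray), 0 where there is no reading.
- arm.camera_info(name): a dict with "K" (3x3 intrinsics, pixels), "R" (3x3) and "t" (3): a world point X has camera coordinates R X + t. Camera axes: x right, y down, z forward; pixel columns grow to the right and rows downward; lengths in m; the calibration is good to about 2 mm. The wrist camera is an equidistant fisheye: a pixel r from the principal point sees the ray r / f radians off the axis. A picture is of the moment at which its call begins: read the wrist's pose just before it. camera_info takes no time and is no camera call; for the wrist camera it gives the pose at the moment of the call.
- arm.hand_in(): hands the job in; it is judged then, once.
Trained networks look in the newest picture that a camera, given by its name, has taken for a name from the list of things; names that differ only in an ending like _2 or _b are one class to them, and where a whole thing is asked for, a point or a joint stands for the part that bears it (a point fixed in the world has none). Each returns a list of dicts, best first, with "conf" (0 to 1); they miss things now and then, are a little off and sometimes report something else, mostly with a low value. They report only what shows in the picture. A call takes as long as a camera call. They do not tell look-alikes from the thing itself.
- arm.find_in(name, camera): "location" ([row, column] in pixels, amid what is visible of it).
- arm.outline_of(name, camera): "region" (400x640 bool, what is visible of it) and "location" ([row, column] in pixels, amid what is visible of it).
- arm.pinpoint(name, camera): "location" ([row, column] in pixels: a listed point, or the origin of a listed thing).
The state is a dict: "clock": time; "joints": joint angles; "joint_velocities": joint speeds; "effort": joint torques, N m; "position": TCP position; "orientation": TCP orientation; "ft_force": force on the tool from outside, world axes, zero at the start; "ft_torque": the same for the moment, N m; "width": finger opening in m; "gripper_force": force on a finger pad.
Only numpy, scipy, OpenCV 4.12 (cv2) and the standard library are available. Lean on these libraries where they do the work, as an engineer would, in place of code of your own. Each camera call takes 0.05 s, during which the arm holds its last target. There are 200 camera calls.

## Working session

There is one attempt and no reset: what is moved stays moved. The work goes in short steps, Python scripts to look and compute and a tool call to move; the robot and the scene stay as the last step left them, time stands still between calls to the robot, and variables do not carry over. Pictures are saved under pics/ and viewed, at most 14 in all, crops included, and the job is handed in when it is done.

Besides the shell and the picture viewer there is one more tool, called after "Emit:" as name(argument=value, ...) on one line, values as JSON. step_arm: Moves the arm, as the interface text tells. Its arguments: {"type":"object","properties":{"rows":{"type":"string"},"gripper":{"type":"number"}},"required":["rows"]}

```bash
ls; mkdir -p pics
python3 - <<'E'
from rig import arm
import cv2
s=arm.state(); print(s['clock'],s['position'],s['orientation'],s['width'])
for n in ("scene","side"):
    p,d=arm.grab_frame(n); cv2.imwrite(f"pics/{n}0.png",p)
    c=arm.camera_info(n); print(n,c)
E
```

```text
pics
0.0 [ 0.20539384 -0.6159457   0.23651087] [-3.13910828e+00  1.17558893e-05  3.21937903e-01] 0.09317081313831548
scene {'K': array([[518.11968605,   0.        , 319.96899104],
       [  0.        , 518.11968605, 200.2784275 ],
       [  0.        ,   0.        ,   1.        ]]), 'R': array([[ 0.5484851 , -0.83592196, -0.01996438],
       [-0.52386507, -0.3249255 , -0.78739368],
       [ 0.65171273,  0.44233234, -0.61612711]]), 't': array([-0.37308082,  0.28427869,  1.03320992])}
side {'K': array([[375.12957297,   0.        , 319.09822086],
       [  0.        , 375.12957297, 201.93931184],
       [  0.        ,   0.        ,   1.        ]]), 'R': array([[-0.99448136, -0.10346588,  0.01736755],
       [-0.05199143,  0.34224597, -0.93817087],
       [ 0.0911247 , -0.93389641, -0.34573658]]), 't': array([0.51436277, 0.10670116, 0.90636355])}
```

View pics/scene0.png

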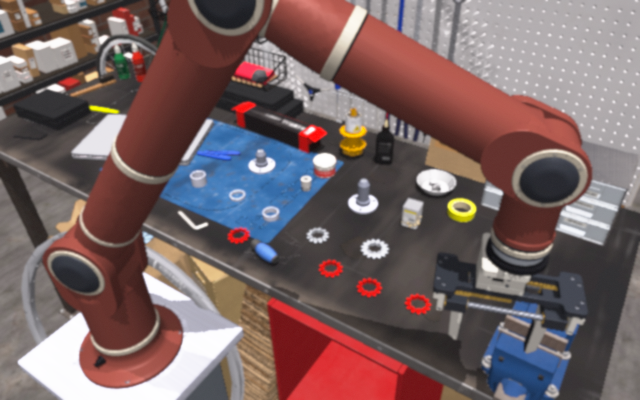

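View pics/side0.png

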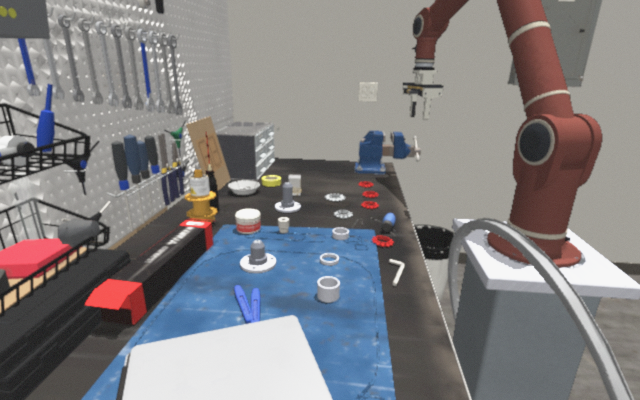

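```bash
cat > h.py <<'E'
from rig import arm
import numpy as np, cv2
def world(cam,d,rc):
    c=arm.camera_info(cam);K=c['K'];r,q=rc[:,0],rc[:,1]
    z=d[r,q];P=np.stack([(q-K[0,2])/K[0,0]*z,(r-K[1,2])/K[1,1]*z,z],1)
    return ((P-c['t'])@c['R'])[z>0]
def ray(cam,rc,h,c=None):
    """world point at height h under pixel rc [row,col]"""
    c=c or arm.camera_info(cam);K=c['K']
    v=np.array([(rc[1]-K[0,2])/K[0,0],(rc[0]-K[1,2])/K[1,1],1.])
    if cam=='wrist':
        r=np.hypot(v[0],v[1]);v=np.array([*(np.sin(r)*v[:2]/max(r,1e-9)),np.cos(r)])
    o=-c['R'].T@c['t'];w=c['R'].T@v
    return o+w*(h-o[2])/w[2]
H=dict(tall_spindle=0,short_spindle=0,wide_spacer=.015,medium_spacer=.008,narrow_spacer=.0045,large_sprocket=.005,small_sprocket=.005,grease_tub=0,lockring_tool=0,nipple_box=0)
TOP=dict(tall_spindle=.078,short_spindle=.054,wide_spacer=.030,medium_spacer=.016,narrow_spacer=.009,large_sprocket=.01,small_sprocket=.01,grease_tub=.046,lockring_tool=.034,nipple_box=.062)
E
python3 - <<'E'
from h import *
for cam in ("scene","side"):
    p,d=arm.grab_frame(cam)
    for n in H:
        for o in arm.outline_of(n,cam)[:2]:
            P=world(cam,d,np.argwhere(o['region'])); 
            if len(P)<5: continue
            T=P[np.abs(P[:,2]-TOP[n])<.006]
            f=lambda a:np.round(a*1000).astype(int)
            print(cam,n,round(o['conf'],2),np.round(o['location']),len(P),'med',f(np.median(P,0)),'top mid',f((T[:,:2].min(0)+T[:,:2].max(0))/2) if len(T) else '', f(np.ptp(T[:,:2],axis=0)) if len(T) else '')
        for o in arm.pinpoint(n,cam)[:2]: print('   pin',round(o['conf'],2),np.round(o['location']),np.round(ray(cam,o['location'],H[n])*1000))
print(arm.state()['clock'])
E
```

```text
scene tall_spindle 0.56 [201. 364.] 610 med [ 614 -176   13] top mid [ 621 -170] [27 22]
   pin 0.89 [203. 364.] [ 634. -171.    0.]
scene short_spindle 0.69 [162. 261.] 415 med [616 161   9] top mid [624 166] [21 23]
   pin 0.93 [166. 262.] [629. 168.   0.]
scene wide_spacer 0.61 [180. 196.] 232 med [465 265  18] top mid [468 267] [41 47]
   pin 0.6 [237. 319.] [ 446. -151.   15.]
   pin 0.55 [177. 197.] [473. 275.  15.]
scene medium_spacer 0.68 [214. 271.] 189 med [459   7   8] top mid [456   6] [43 41]
scene medium_spacer 0.25 [199. 361.] 571 med [ 614 -176   11] top mid [ 621 -172] [52 53]
   pin 0.73 [212. 270.] [466.  12.   8.]
scene narrow_spacer 0.47 [191. 236.] 30 med [486 127   6] top mid [477 133] [37 36]
   pin 0.54 [194. 237.] [482. 141.   5.]
   pin 0.31 [206. 364.] [ 619. -177.    4.]
scene large_sprocket 0.54 [249. 374.] 325 med [ 490 -278    4] top mid [ 489 -279] [63 59]
   pin 0.6 [248. 377.] [ 495. -283.    5.]
scene small_sprocket 0.82 [298. 420.] 286 med [ 390 -436    4] top mid [ 390 -437] [50 48]
scene small_sprocket 0.74 [270. 331.] 212 med [ 380 -226    5] t
[... 1385 characters left out ...]
mall_sprocket 0.59 [204. 370.] 92 med [ 384 -217    5] top mid [ 384 -220] [43 47]
side small_sprocket 0.44 [241. 382.] 202 med [360  27   5] top mid [361  31] [48 49]
   pin 0.59 [186. 363.] [ 403. -406.    5.]
   pin 0.55 [241. 381.] [363.  31.   5.]
side grease_tub 0.92 [222. 248.] 530 med [695  19  35] top mid [699  -1] [60 63]
side grease_tub 0.57 [259. 331.] 155 med [480 140   6] top mid  
side lockring_tool 0.48 [224. 283.] 129 med [607   8  24] top mid [607   0] [22 27]
   pin 0.69 [231. 283.] [611.  -3.   0.]
   pin 0.45 [215. 342.] [ 465. -132.    0.]
side nipple_box 0.62 [183. 298.] 204 med [ 625 -291   42] top mid [ 631 -309] [39 43]
   pin 0.5 [196. 295.] [ 624. -269.    0.]
2.2
```

```bash
cat >> h.py <<'E'
from scipy.spatial.transform import Rotation as Ro
def go(x,y,z,yaw=0.):
    s=arm.state();R=Ro.from_euler('xyz',s['orientation'])
    dp=R.inv().apply(np.array([x,y,z])/1000-s['position'])
    rv=(R.inv()*Ro.from_euler('xyz',[np.pi,0,yaw])).as_rotvec()
    print('shift',np.round(dp/.25,4),'turn',np.round(rv/.5,4))
E
python3 - <<'E'
from h import *
p,d=arm.grab_frame("scene")
cv2.imwrite("pics/crop1.png",cv2.resize(p[215:320,215:435],None,fx=3.6,fy=3.6,interpolation=cv2.INTER_CUBIC))
go(470,-280,250)
E
```

```text
shift [ 1.4292 -0.9428 -0.0493] turn [-0.000e+00 -1.000e-04  6.436e-01]
```

View pics/crop1.png

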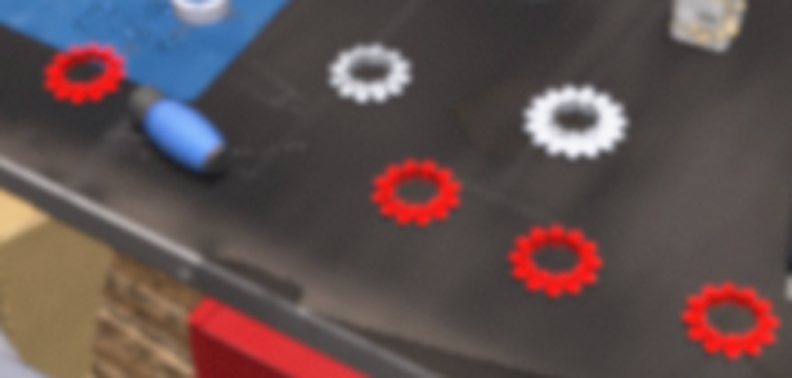

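The scene view shows four red look-alikes, at pixels (238,235), (330,268), (369,287) and (417,303). The silver sprocket at (317,235) is the small sprocket: it is plain steel and smaller than the silver large one at (374,248). The crop confirms this.

Emit:
step_arm(rows="0.2 -0.13 -0.1 0 0 0.1; 0.4 -0.26 -0.1 0 0 0.3; 0.6 -0.4 -0.1 0 0 0.5; 0.8 -0.54 -0.1 0 0 0.6436; 0.98 -0.66 -0.05 0 0 0.6436; 0.98 -0.66 -0.05 0 0 0.6436; 0.98 -0.66 -0.05 0 0 0.6436; 0.98 -0.66 -0.05 0 0 0.6436")

```text
clock: 3.25
position: [0.3845, -0.3845, 0.2504]
orientation: [3.14, 0.0, -0.004]
ft_force: [-0.6, -0.1, 0.6]
width: 0.0931
gripper_force: 0.0
```

Run:
```python
from h import *
s=arm.state();print(s['position'],s['orientation'],s['joints']);go(470,-150,250)
```

```text
[ 0.3844699  -0.38449722  0.25043255] [ 3.14026688e+00  2.54725796e-04 -3.65047560e-03] [ 0.71721446  0.43536139  0.04040033  1.71785583 -0.01903249  0.98805309
 -0.81013398]
shift [ 3.387e-01 -9.392e-01  4.000e-04] turn [ 0.0027  0.0005 -0.0073]
```

Emit:
step_arm(rows="0.12 -0.22 0 0 0 -0.007; 0.22 -0.45 0 0 0 -0.007; 0.34 -0.7 0 0 0 -0.007; 0.5 -0.94 0 0 0 -0.007; 0.5 -0.94 0 0 0 -0.007; 0.5 -0.94 0 0 0 -0.007; 0.5 -0.94 0 0 0 -0.007")

```text
clock: 4.12
position: [0.5095, -0.1508, 0.2501]
orientation: [3.14, 0.001, -0.002]
ft_force: [0.6, -0.7, -0.9]
width: 0.0928
gripper_force: 0.0
```

```bash
cat >> h.py <<'E'
def wrist(names,save=None):
    c=arm.camera_info('wrist');p,d=arm.grab_frame('wrist')
    if save: cv2.imwrite(f'pics/{save}.png',p)
    for n in names:
        for f in (arm.pinpoint,arm.outline_of):
            for o in f(n,'wrist')[:2]:
                l=o['location'];h=H[n]
                print(n,f.__name__,round(o['conf'],2),np.round(l,1),np.round(ray('wrist',l,h,c)*1000,1)[:2])
    return c,p,d
E
python3 - <<'E'
from h import *
s=arm.state();print(s['position'],s['orientation'])
c,p,d=wrist(['large_sprocket','small_sprocket','tall_spindle','medium_spacer'],'w1')
o=-c['R'].T@c['t'];print(c['K'],o-s['position'],np.round(c['R'],3))
E
```

```text
[ 0.5095372  -0.15082437  0.25013931] [ 3.13991133e+00  9.79256868e-04 -1.63753448e-03]
large_sprocket call 0.61 [190.2 417.6] [ 488.5 -278.3]
large_sprocket call 0.96 [192.  427.1] [ 486.1 -292.4]
large_sprocket call 0.65 [204.1  72. ] [469.3 282.3]
small_sprocket call 0.89 [258.9 375.3] [ 386.2 -225.4]
small_sprocket call 0.79 [207.5 311.4] [ 464.3 -134.8]
small_sprocket call 0.91 [243.8 497.4] [ 402.9 -424.3]
small_sprocket call 0.85 [249.1 368.4] [ 402.2 -214.4]
tall_spindle call 0.77 [ 80.2 342.6] [ 630.7 -175.1]
tall_spindle call 0.72 [ 83.5 442.1] [ 633.9 -307.5]
tall_spindle call 0.85 [ 79.1 337.8] [ 632.  -169.1]
tall_spindle call 0.34 [196.8 126.7] [479.6 153.4]
medium_spacer call 0.79 [209.1 210.6] [462.9   5.7]
[[309.70691629   0.         323.16496527]
 [  0.         309.70691629 203.04750212]
 [  0.           0.           1.        ]] [0.08367219 0.00067781 0.14727077] [[-0.001 -1.     0.001]
 [-0.954  0.002  0.298]
 [-0.298 -0.001 -0.954]]
```

View pics/w1.png

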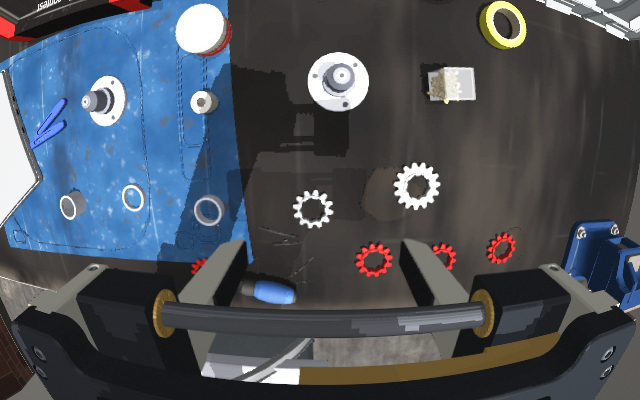

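```bash
cat >> h.py <<'E'
OD=dict(wide_spacer=41,medium_spacer=41,narrow_spacer=41,large_sprocket=66,small_sprocket=54,tall_spindle=18,short_spindle=18)
def cloud(c,d):
    K=c['K'];q,r=np.meshgrid(np.arange(640),np.arange(400))
    a=(q-K[0,2])/K[0,0];b=(r-K[1,2])/K[1,1];t=np.hypot(a,b)+1e-9
    z=d;P=np.stack([a/t*np.tan(t)*z,b/t*np.tan(t)*z,z],-1)
    W=(P-c['t'])@c['R'];W[(d<=0)|(t>1.4)]=np.nan
    return W*1000
def fit(W,n,xy,top=None,band=3.,rad=None):
    """circle of the points near the top height around xy (mm)"""
    top=TOP[n]*1000 if top is None else top
    m=(np.abs(W[...,2]-top)<band)&(np.hypot(W[...,0]-xy[0],W[...,1]-xy[1])<(rad or OD[n]*.5+14))
    Q=W[m][:,:2].astype(np.float32)
    if len(Q)<8: return print(n,'few',len(Q))
    (x,y),r=cv2.minEnclosingCircle(Q)
    lo,hi=np.percentile(Q,1,0),np.percentile(Q,99,0)
    print(n,len(Q),'enc',np.round([x,y,r],1),'box',np.round((lo+hi)/2,1),np.round(hi-lo,1),'z',np.round(np.median(W[m][:,2]),1))
    return x,y
E
python3 - <<'E'
from h import *
c=arm.camera_info('wrist');p,d=arm.grab_frame('wrist');W=cloud(c,d)
for n,xy in dict(tall_spindle=(627,-170),short_spindle=(627,170),wide_spacer=(470,268),medium_spacer=(461,7),narrow_spacer=(481,136),large_sprocket=(489,-280),small_sprocket=(462,-138)).items():
    fit(W,n,xy)
fit(W,'tall_spindle',(627,-170),8,3,48);fit(W,'short_spindle',(627,170),8,3,48)
print(np.nanmedian(W[150:180,290:320,2]))
E
```

```text
tall_spindle 342 enc [ 628.4 -168.6   11.6] box [ 628.4 -168.9] [21.  20.4] z 78.0
short_spindle 133 enc [630.4 169.   10.9] box [630.8 169.3] [20.1 18.4] z 54.2
wide_spacer 141 enc [472.1 268.3  21.4] box [472.5 268.6] [39.9 40.2] z 30.0
medium_spacer 223 enc [462.3   8.   20.9] box [462.5   8.2] [38.8 40.4] z 16.1
narrow_spacer 198 enc [480.  135.6  21.3] box [480.8 135.2] [39.3 39.9] z 9.0
large_sprocket 173 enc [ 497.7 -281.4   25.9] box [ 494.4 -277.3] [42.3 40.5] z 8.2
small_sprocket 190 enc [ 461.7 -136.4   20.8] box [ 462.1 -135.7] [40.7 38.6] z 8.2
tall_spindle 1942 enc [ 628.6 -168.8   38.4] box [ 628.7 -168.8] [72.3 71.7] z 8.2
short_spindle 912 enc [629.5 169.9  38.9] box [630.3 166.8] [71.9 67.1] z 8.4
-1.8219831061263716
```

The wrist view shows every part on the bench. The silver small sprocket is at (313,209), the large one at (417,186), the spacers at (209,210), (133,197) and (72,206), and the spindles at (338,80) and (103,100). The depth fits are consistent, so I'm starting with the medium spacer.

Emit:
step_arm(rows="-0.06 -0.22 0.1 0 0 -0.003; -0.12 -0.43 0.25 0 0 -0.003; -0.188 -0.636 0.4 0 0 -0.003; -0.188 -0.636 0.52 0 0 -0.003; -0.188 -0.636 0.52 0 0 -0.003; -0.188 -0.636 0.52 0 0 -0.003; -0.188 -0.636 0.52 0 0 -0.003")

```text
clock: 5.5
position: [0.4646, 0.0103, 0.1215]
orientation: [3.141, -0.003, 0.003]
ft_force: [0.7, -0.3, 0.4]
width: 0.0929
gripper_force: 0.0
```

Run:
```python
from h import *
s=arm.state();print(s['position'],s['orientation'])
c=arm.camera_info('wrist');p,d=arm.grab_frame('wrist');W=cloud(c,d)
fit(W,'medium_spacer',(462,8)); fit(W,'short_spindle',(630,169));fit(W,'narrow_spacer',(480,135.5))
go(462.4,8.1,22)
```

```text
[0.46462224 0.01030017 0.12152604] [ 3.14140810e+00 -3.35448865e-03  2.99091970e-03]
medium_spacer 606 enc [462.6   8.   21.2] box [462.6   8.1] [39.6 40.5] z 16.0
short_spindle 388 enc [630.2 170.   11.5] box [630.1 169.3] [19.9 19. ] z 54.1
narrow_spacer 492 enc [480.5 136.2  21.1] box [480.9 135.9] [39.3 40.5] z 9.1
shift [-0.0092  0.009   0.3976] turn [ 0.0003 -0.006   0.0064]
```

Emit:
step_arm(rows="-0.009 0.009 0.1 0 -0.006 0.006; -0.009 0.009 0.25 0 -0.006 0.006; -0.009 0.009 0.35 0 -0.006 0.006; -0.009 0.009 0.396 0 -0.006 0.006; -0.009 0.009 0.396 0 -0.006 0.006; -0.009 0.009 0.396 0 -0.006 0.006")

```text
clock: 6.3
position: [0.4618, 0.0089, 0.0221]
orientation: [-3.141, 0.001, 0.002]
ft_force: [-0.4, -0.7, 0.5]
width: 0.0927
gripper_force: 0.0
```

Close, then lift.

Emit:
step_arm(gripper=1, rows="0 0 0 0 0 0; 0 0 0 0 0 0; 0 0 0 0 0 0; 0 0 0 0 0 0; 0 0 0 0 0 0; 0 0 0 0 0 0; 0 0 0 0 0 0; 0 0 0 0 0 0")

```text
clock: 7.3
position: [0.461, 0.009, 0.0211]
orientation: [-3.142, 0.003, 0.002]
ft_force: [-0.8, 0.4, -0.5]
width: 0.041
gripper_force: 30.0
```

Emit:
step_arm(rows="0 0 -0.1 0 0 0; 0 0 -0.25 0 0 0; 0 0 -0.4 0 0 0; 0 0 -0.5 0 0 0; 0 0 -0.5 0 0 0; 0 0 -0.5 0 0 0")

```text
clock: 8.05
position: [0.4606, 0.009, 0.1453]
orientation: [3.142, 0.005, 0.002]
ft_force: [0.3, -0.4, -0.5]
width: 0.041
gripper_force: 30.0
```

```bash
cat >> h.py <<'E'
def held(n,W,s,above=0.):
    """bounding box of the held part's top face in the frame of the TCP (world axes), mm"""
    t=s['position']*1000
    m=(np.abs(W[...,0]-t[0])<38)&(np.abs(W[...,1]-t[1])<OD[n]/2+1)&(np.abs(W[...,2]-t[2]+10)<14)
    Q=W[m]-t
    z=np.histogram(Q[:,2],bins=np.arange(-26,8,1.));k=np.argmax(z[0]);zt=z[1][k]+.5
    T=Q[np.abs(Q[:,2]-zt)<1.5][:,:2]
    lo,hi=np.percentile(T,1,0),np.percentile(T,99,0)
    print('held',n,len(T),'ztop',zt,'centre',np.round((lo+hi)/2,1),np.round(hi-lo,1),'enc',np.round(cv2.minEnclosingCircle(T.astype(np.float32)),1) if 0 else cv2.minEnclosingCircle(T.astype(np.float32)))
E
python3 - <<'E'
from h import *
s=arm.state();print(s['position'],s['orientation'],s['width'],s['gripper_force'])
c=arm.camera_info('wrist');p,d=arm.grab_frame('wrist');W=cloud(c,d);cv2.imwrite('pics/w2.png',p)
held('medium_spacer',W,s); fit(W,'short_spindle',(630,169))
go(630,169.5,146)
E
```

```text
[0.46059263 0.00898775 0.14534888] [3.14155481e+00 4.81646602e-03 2.15259705e-03] 0.04104105763556448 29.999967373441905
held medium_spacer 1219 ztop -4.5 centre [1.9 0.6] [39.8 41. ] enc ((3.0317325592041016, 0.040816307067871094), 22.2757625579834)
short_spindle 347 enc [629.9 169.4  11.3] box [629.9 169.7] [19.7 18.8] z 54.1
shift [ 0.6795 -0.6407 -0.0077] turn [0.0002 0.0112 0.0042]
```

View pics/w2.png

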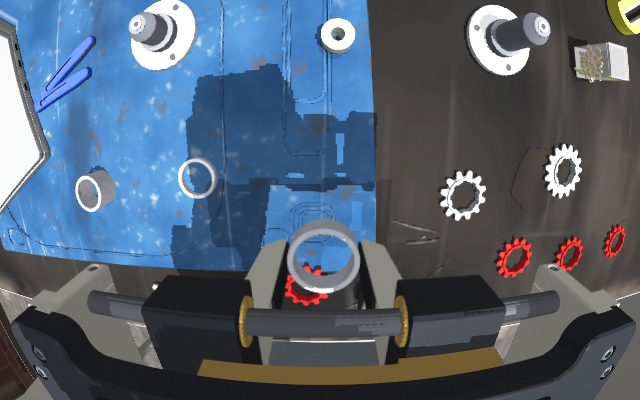

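Emit:
step_arm(rows="0.15 -0.15 0 0 0.011 0.004; 0.32 -0.3 0 0 0.011 0.004; 0.5 -0.46 0 0 0.011 0.004; 0.67 -0.639 0 0 0.011 0.004; 0.67 -0.639 0.1 0 0.011 0.004; 0.67 -0.639 0.15 0 0.011 0.004; 0.67 -0.639 0.15 0 0.011 0.004; 0.67 -0.639 0.15 0 0.011 0.004; 0.67 -0.639 0.15 0 0.011 0.004")

```text
clock: 9.22
position: [0.6289, 0.1687, 0.1093]
orientation: [-3.141, -0.004, -0.001]
ft_force: [0.5, 0.1, 0.1]
width: 0.0403
gripper_force: 30.0
```

Run:
```python
from h import *
s=arm.state();print(s['position'],s['orientation'],s['width'],s['gripper_force'])
c=arm.camera_info('wrist');p,d=arm.grab_frame('wrist');W=cloud(c,d);cv2.imwrite('pics/w3.png',p)
held('medium_spacer',W,s); fit(W,'short_spindle',(630,169));fit(W,'short_spindle',(630,169),8,3,48)
go(628,169.2,41)
```

```text
[0.6289489  0.16868674 0.10931858] [-3.14114777e+00 -4.29135081e-03 -7.67447511e-04] 0.040348871707438824 29.999957846011966
held medium_spacer 1266 ztop -5.5 centre [2.1 0.6] [39.7 40.6] enc ((1.198690414428711, -0.2286701202392578), 22.75087547302246)
short_spindle 234 enc [631.4 171.5  11.4] box [631.7 171.1] [20.2 16.1] z 53.8
short_spindle 3454 enc [631.1 170.8  38. ] box [631.2 170.8] [71.8 71.5] z 8.3
shift [-0.0048 -0.0012  0.2731] turn [-0.001  -0.0084 -0.0011]
```

Emit:
step_arm(rows="0 -0.006 0.04 0 -0.008 0; 0 -0.006 0.08 0 -0.008 0; 0 -0.006 0.12 0 -0.008 0; 0 -0.006 0.15 0 -0.008 0; 0 -0.006 0.18 0 -0.008 0; 0 -0.006 0.21 0 -0.008 0; 0 -0.006 0.235 0 -0.008 0; 0 -0.006 0.255 0 -0.008 0; 0 -0.006 0.265 0 -0.008 0; 0 -0.006 0.265 0 -0.008 0; 0 -0.006 0.265 0 -0.008 0")

```text
clock: 10.65
position: [0.6288, 0.1707, 0.0422]
orientation: [-3.141, 0.001, -0.0]
ft_force: [-1.2, 0.8, -0.3]
width: 0.041
gripper_force: 30.0
```

Emit:
step_arm(rows="0 0 0.003 0 0 0; 0 0 0.005 0 0 0; 0 0 0.007 0 0 0; 0 0 0.007 0 0 0; 0 0 0.007 0 0 0")

```text
clock: 11.28
position: [0.6288, 0.1707, 0.0412]
orientation: [-3.141, 0.001, 0.0]
ft_force: [-0.5, -0.2, 4.9]
width: 0.0407
gripper_force: 30.0
```

Emit:
step_arm(gripper=0, rows="0 0 0 0 0 0; 0 0 0 0 0 0; 0 0 0 0 0 0; 0 0 0 0 0 0; 0 0 0 0 0 0; 0 0 -0.1 0 0 0; 0 0 -0.25 0 0 0; 0 0 -0.45 0 0 0; 0 0 -0.6 0 0 0; 0 0 -0.6 0 0 0; 0 0 -0.6 0 0 0")

```text
clock: 12.65
position: [0.6281, 0.1704, 0.1894]
orientation: [3.141, 0.003, 0.0]
ft_force: [-0.4, 0.9, -0.3]
width: 0.0932
gripper_force: 0.0
```

Run:
```python
from h import *
s=arm.state();print(s['position'],s['orientation'],s['width'],s['gripper_force'])
c=arm.camera_info('wrist');p,d=arm.grab_frame('wrist');W=cloud(c,d);cv2.imwrite('pics/w4.png',p)
fit(W,'medium_spacer',(631,170.5),36,2); fit(W,'short_spindle',(631,170.5))
go(462,-136,130)
```

```text
[0.62811584 0.17038225 0.18938827] [3.14110192e+00 3.12881741e-03 1.18790361e-04] 0.09321167750593883 0.0
medium_spacer 420 enc [630.  171.5  21. ] box [629.9 171.7] [39.9 39.3] z 36.1
short_spindle 386 enc [631.1 171.3  11.8] box [630.9 170.7] [20.7 20.1] z 54.2
shift [-0.6622  1.225   0.2387] turn [0.0017 0.0089 0.0002]
```

Emit:
step_arm(rows="-0.1 0.2 0 0 0.009 0; -0.22 0.4 0 0 0.009 0; -0.34 0.6 0 0 0.009 0; -0.45 0.8 0 0 0.009 0; -0.55 1 0 0 0.009 0")

```text
clock: 13.32
position: [0.4893, -0.0808, 0.189]
orientation: [-3.141, 0.0, 0.0]
ft_force: [1.1, -1.0, 0.5]
width: 0.0929
gripper_force: 0.0
```

Emit:
step_arm(rows="-0.112 0.225 0.08 0 0 0; -0.112 0.225 0.2 0 0 0; -0.112 0.225 0.23 0 0 0; -0.112 0.225 0.23 0 0 0; -0.112 0.225 0.23 0 0 0")

```text
clock: 13.95
position: [0.4646, -0.1347, 0.1334]
orientation: [-3.141, -0.004, 0.002]
ft_force: [0.4, -0.2, 0.8]
width: 0.0929
gripper_force: 0.0
```

Run:
```python
from h import *
s=arm.state();print(s['position'],s['orientation'],s['width'],s['gripper_force'])
c=arm.camera_info('wrist');p,d=arm.grab_frame('wrist');W=cloud(c,d);cv2.imwrite('pics/w5.png',p[150:400,180:480])
fit(W,'small_sprocket',(462,-136),10,1.5,24); fit(W,'small_sprocket',(462,-136),8,4.5,32)
fit(W,'large_sprocket',(492,-278),8,4.5,37); fit(W,'tall_spindle',(628,-169))
go(462,-136,21)
```

```text
[ 0.4645649  -0.13466861  0.13335711] [-3.14140682e+00 -4.49021725e-03  2.23346687e-03] 0.09294257511908542 0.0
small_sprocket 163 enc [ 462.1 -136.2   20.3] box [ 461.7 -136. ] [38.8 38.2] z 8.9
small_sprocket 999 enc [ 462.1 -135.9   27.5] box [ 462.2 -136.2] [49.4 49.7] z 5.7
large_sprocket 1748 enc [ 494.4 -276.6   33.5] box [ 494.9 -276.4] [59.8 60.4] z 5.4
tall_spindle 259 enc [ 625.5 -169.2   10.6] box [ 621.8 -169.2] [ 8.1 19.3] z 77.6
shift [-0.0124  0.0046  0.45  ] turn [ 0.0001 -0.0096  0.004 ]
```

View pics/w5.png

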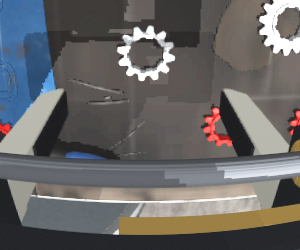

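Run:
```python
from h import *
c=arm.camera_info('wrist');p,d=arm.grab_frame('wrist');W=cloud(c,d)
for n,xy,N,r0,r1 in (('small',(462.1,-136.1),12,22.5,28),('large',(494.5,-276.5),15,28.5,34)):
    v=W-np.array([*xy,0]);r=np.hypot(v[...,0],v[...,1]);m=(r>r0)&(r<r1)&(v[...,2]>3.5)&(v[...,2]<9)
    a=np.arctan2(v[m][:,1],v[m][:,0])-np.pi/2
    z=np.exp(1j*N*a).mean();print(n,m.sum(),'tooth from +y, deg',np.degrees(np.angle(z))/N,abs(z))
```

```text
small 323 tooth from +y, deg -9.408327700518365 0.6700077193001065
large 341 tooth from +y, deg -5.509443071567708 0.6281334386897256
```

Emit:
step_arm(rows="-0.01 0.0055 0.1 0 -0.009 0.15; -0.01 0.0055 0.2 0 -0.009 0.33; -0.01 0.0055 0.3 0 -0.009 0.33; -0.01 0.0055 0.4 0 -0.009 0.33; -0.01 0.0055 0.445 0 -0.009 0.33; -0.01 0.0055 0.448 0 -0.009 0.33; -0.01 0.0055 0.448 0 -0.009 0.33")

```text
clock: 14.92
position: [0.4621, -0.1371, 0.0216]
orientation: [-3.142, -0.0, -0.165]
ft_force: [-0.1, 0.2, -0.3]
width: 0.0931
gripper_force: 0.0
```

Emit:
step_arm(gripper=1, rows="0 0 0 0 0 0; 0 0 0 0 0 0; 0 0 0 0 0 0; 0 0 0 0 0 0; 0 0 0 0 0 0; 0 0 0 0 0 0; 0 0 0 0 0 0; 0 0 0 0 0 0")

```text
clock: 15.92
position: [0.4614, -0.137, 0.0208]
orientation: [-3.141, 0.001, -0.165]
ft_force: [-0.2, 0.6, 2.1]
width: 0.0532
gripper_force: 30.0
```

Emit:
step_arm(rows="0 0 -0.1 0 0 0; 0 0 -0.25 0 0 0; 0 0 -0.4 0 0 0; 0 0 -0.55 0 0 0; 0 0 -0.55 0 0 0; 0 0 -0.55 0 0 0")

```text
clock: 16.68
position: [0.4607, -0.1368, 0.1575]
orientation: [-3.141, 0.003, -0.165]
ft_force: [-1.0, -0.4, -1.1]
width: 0.0532
gripper_force: 30.0
```

Run:
```python
from h import *
s=arm.state();print(s['position'],s['orientation'],s['width'],s['gripper_force'])
c=arm.camera_info('wrist');p,d=arm.grab_frame('wrist');W=cloud(c,d);cv2.imwrite('pics/w6.png',p[150:400,180:480])
held('small_sprocket',W,s)
go(630,170.5,158,s['orientation'][2])
```

```text
[ 0.46074465 -0.13682086  0.15747851] [-3.1411799   0.00334485 -0.16492159] 0.05320610345166002 29.99987879768014
held small_sprocket 1499 ztop -15.5 centre [1.1 0.3] [50.3 52.2] enc ((2.5277154445648193, 1.0612279176712036), 29.06214714050293)
shift [ 0.4671 -1.3237 -0.0054] turn [-0.0009  0.009   0.0001]
```

View pics/w6.png

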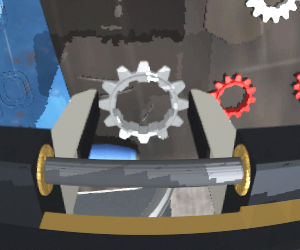

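Emit:
step_arm(rows="0.07 -0.2 0 0 0.009 0; 0.14 -0.4 0 0 0.009 0; 0.21 -0.6 0 0 0.009 0; 0.28 -0.8 0 0 0.009 0; 0.35 -0.99 0 0 0.009 0")

```text
clock: 17.35
position: [0.5881, 0.0943, 0.156]
orientation: [3.14, 0.001, -0.164]
ft_force: [1.0, -0.9, 0.2]
width: 0.0529
gripper_force: 30.0
```

Emit:
step_arm(rows="0.06 -0.18 0 0 0 0; 0.115 -0.332 0.05 0 0 0; 0.115 -0.332 0.17 0 0 0; 0.115 -0.332 0.17 0 0 0; 0.115 -0.332 0.17 0 0 0; 0.115 -0.332 0.17 0 0 0")

```text
clock: 18.1
position: [0.6313, 0.1691, 0.1169]
orientation: [-3.141, -0.005, -0.166]
ft_force: [0.1, -0.8, -1.2]
width: 0.0529
gripper_force: 30.0
```

Run:
```python
from h import *
s=arm.state();print(s['position'],s['orientation'],s['width'],s['gripper_force'])
c=arm.camera_info('wrist');p,d=arm.grab_frame('wrist');W=cloud(c,d)
held('small_sprocket',W,s); fit(W,'short_spindle',(630.5,170.5));fit(W,'short_spindle',(630.5,170.5),8,3,48)
go(630.5,170.5,57,s['orientation'][2])
```

```text
[0.63134921 0.16913614 0.11693123] [-3.14084982 -0.00481731 -0.16623911] 0.05291983259916389 29.999982048757374
held small_sprocket 1515 ztop -15.5 centre [1.2 0.5] [50.3 52.3] enc ((2.6245248317718506, 1.283989429473877), 29.01860237121582)
short_spindle 241 enc [631.  171.1  11.2] box [630.9 170.8] [19.5 19. ] z 53.9
short_spindle 3017 enc [630.5 170.8  38.4] box [631.1 170.8] [72.3 71.5] z 8.3
shift [-0.0052 -0.0041  0.2401] turn [-0.0018 -0.0098  0.0004]
```

Emit:
step_arm(rows="-0.008 -0.004 0.04 0 -0.009 0; -0.008 -0.004 0.08 0 -0.009 0; -0.008 -0.004 0.12 0 -0.009 0; -0.008 -0.004 0.15 0 -0.009 0; -0.008 -0.004 0.175 0 -0.009 0; -0.008 -0.004 0.2 0 -0.009 0; -0.008 -0.004 0.22 0 -0.009 0; -0.008 -0.004 0.23 0 -0.009 0; -0.008 -0.004 0.235 0 -0.009 0; -0.008 -0.004 0.235 0 -0.009 0; -0.008 -0.004 0.235 0 -0.009 0")

```text
clock: 19.52
position: [0.6289, 0.1711, 0.0587]
orientation: [-3.141, 0.002, -0.165]
ft_force: [-2.5, 0.1, 7.5]
width: 0.0533
gripper_force: 30.0
```

Emit:
step_arm(rows="0 0 0.002 0 0 0; 0 0 0.004 0 0 0; 0 0 0.006 0 0 0; 0 0 0.006 0 0 0; 0 0 0.006 0 0 0")

```text
clock: 20.15
position: [0.6289, 0.1711, 0.0586]
orientation: [-3.141, 0.001, -0.165]
ft_force: [-5.6, -1.1, 13.4]
width: 0.0531
gripper_force: 30.0
```

Emit:
step_arm(rows="-0.003 0 0 0 0 0; -0.006 0 0 0 0 0; -0.006 0 0 0 0 0; -0.006 0 0.002 0 0 0; -0.006 0 0.002 0 0 0")

```text
clock: 20.78
position: [0.6288, 0.1711, 0.0586]
orientation: [-3.141, -0.002, -0.165]
ft_force: [-3.2, -1.6, 13.8]
width: 0.053
gripper_force: 30.0
```

Run:
```python
from h import *
s=arm.state();print(s['position'],s['ft_force'],s['ft_torque'])
c=arm.camera_info('wrist');p,d=arm.grab_frame('wrist');W=cloud(c,d);cv2.imwrite('pics/w7.png',cv2.resize(p[180:330,220:420],None,fx=3,fy=3))
held('small_sprocket',W,s)
p,d=arm.grab_frame('side');cv2.imwrite('pics/s7.png',cv2.resize(p[200:310,200:330],None,fx=4,fy=4))
```

```text
[0.62878697 0.17109545 0.05861631] [-3.16403234 -1.61688177 13.78684191] [-0.31483369  0.82113833  0.00221341]
held small_sprocket 1636 ztop -15.5 centre [1.2 0.3] [50.5 51.8] enc ((1.9765474796295166, 1.6074602603912354), 29.178955078125)
```

View pics/w7.png

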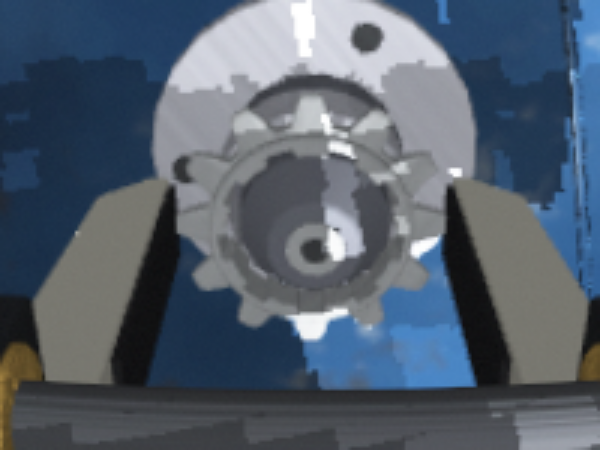

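The picture shows the sprocket on the spindle with its bore round the shaft. Its disc top is at 43 mm, which is the seated height, and the contact force confirms it. I'm undoing the side nudge and releasing.

Emit:
step_arm(rows="0.003 0 -0.004 0 0 0; 0.003 0 -0.004 0 0 0; 0.003 0 -0.004 0 0 0")

```text
clock: 21.25
position: [0.6288, 0.1711, 0.0587]
orientation: [-3.141, -0.0, -0.165]
ft_force: [-2.3, -0.7, 11.0]
width: 0.0531
gripper_force: 30.0
```

Emit:
step_arm(gripper=0, rows="0 0 0 0 0 0; 0 0 0 0 0 0; 0 0 0 0 0 0; 0 0 0 0 0 0; 0 0 0 0 0 0; 0 0 -0.1 0 0 0; 0 0 -0.25 0 0 0; 0 0 -0.45 0 0 0; 0 0 -0.55 0 0 0; 0 0 -0.55 0 0 0; 0 0 -0.55 0 0 0")

```text
clock: 22.62
position: [0.6274, 0.171, 0.1919]
orientation: [3.141, 0.004, -0.165]
ft_force: [-1.1, 0.2, -0.0]
width: 0.0928
gripper_force: 0.0
```

Run:
```python
from h import *
s=arm.state();print(s['position'],s['orientation'],s['width'],s['gripper_force'])
c=arm.camera_info('wrist');p,d=arm.grab_frame('wrist');W=cloud(c,d)
fit(W,'small_sprocket',(631,170.5),46,1.2,24);fit(W,'small_sprocket',(631,170.5),43,1.5,30); fit(W,'short_spindle',(631,170.5))
fit(W,'wide_spacer',(472,268.4))
go(472.3,268.4,140)
```

```text
[0.6274321  0.17096217 0.19193776] [ 3.14055057  0.0042465  -0.16495361] 0.09278024991009623 0.0
small_sprocket 412 enc [629.9 172.8  21.2] box [629.7 171.9] [38.2 38.3] z 46.1
small_sprocket 579 enc [629.3 171.9  27.4] box [629.4 171.6] [50.6 51.4] z 42.9
short_spindle 367 enc [630.5 170.3  11.1] box [630.5 170.4] [19.8 19.8] z 54.2
wide_spacer 31 enc [489.8 265.5  10.3] box [490.8 265.7] [ 5.2 19.1] z 29.2
shift [-0.6744 -0.2832  0.209 ] turn [ 0.0021  0.0103 -0.3299]
```

Small kit is seated (hub top 46.1 mm). Next is the wide spacer.

Emit:
step_arm(rows="-0.2 -0.08 0 0 0.01 -0.1; -0.4 -0.16 0 0 0.01 -0.2; -0.55 -0.23 0.05 0 0.01 -0.33; -0.674 -0.283 0.12 0 0.01 -0.33; -0.674 -0.283 0.2 0 0.01 -0.33; -0.674 -0.283 0.2 0 0.01 -0.33; -0.674 -0.283 0.2 0 0.01 -0.33")

```text
clock: 23.55
position: [0.4743, 0.2682, 0.1436]
orientation: [3.141, -0.003, -0.001]
ft_force: [0.6, -0.1, 0.1]
width: 0.0933
gripper_force: 0.0
```

Run:
```python
from h import *
s=arm.state();print(s['position'],s['orientation'],s['width'],s['gripper_force'])
c=arm.camera_info('wrist');p,d=arm.grab_frame('wrist');W=cloud(c,d)
fit(W,'wide_spacer',(472,268.4))
go(472.3,268.4,24)
```

```text
[0.47429473 0.26818811 0.14359874] [ 3.14105731e+00 -3.34877524e-03 -1.11815435e-03] 0.09327300912517118 0.0
wide_spacer 566 enc [471.7 269.2  21.4] box [472.3 269.4] [40.9 39.9] z 30.0
shift [-1.100e-02 -4.000e-04  4.799e-01] turn [ 0.     -0.0083 -0.0023]
```

Emit:
step_arm(rows="-0.008 -0.0025 0.1 0 -0.008 -0.002; -0.008 -0.0025 0.2 0 -0.008 -0.002; -0.008 -0.0025 0.3 0 -0.008 -0.002; -0.008 -0.0025 0.4 0 -0.008 -0.002; -0.008 -0.0025 0.46 0 -0.008 -0.002; -0.008 -0.0025 0.48 0 -0.008 -0.002; -0.008 -0.0025 0.48 0 -0.008 -0.002")

```text
clock: 24.48
position: [0.4727, 0.2694, 0.0242]
orientation: [-3.141, -0.0, 0.001]
ft_force: [0.2, -1.1, 0.0]
width: 0.093
gripper_force: 0.0
```

Emit:
step_arm(gripper=1, rows="0 0 0 0 0 0; 0 0 0 0 0 0; 0 0 0 0 0 0; 0 0 0 0 0 0; 0 0 0 0 0 0; 0 0 0 0 0 0; 0 0 0 0 0 0; 0 0 0 0 0 0")

```text
clock: 25.48
position: [0.4722, 0.2692, 0.0238]
orientation: [3.142, 0.001, 0.001]
ft_force: [0.4, -0.4, 0.0]
width: 0.0412
gripper_force: 30.0
```

Emit:
step_arm(rows="0 0 -0.1 0 0 0; 0 0 -0.25 0 0 0; 0 0 -0.4 0 0 0; 0 0 -0.55 0 0 0; 0 0 -0.65 0 0 0; 0 0 -0.65 0 0 0; 0 0 -0.65 0 0 0")

```text
clock: 26.35
position: [0.4715, 0.2688, 0.1851]
orientation: [3.14, 0.003, 0.001]
ft_force: [-0.4, 0.0, -0.2]
width: 0.0411
gripper_force: 30.0
```

Run:
```python
from h import *
s=arm.state();print(s['position'],s['orientation'],s['width'],s['gripper_force'])
c=arm.camera_info('wrist');p,d=arm.grab_frame('wrist');W=cloud(c,d)
held('wide_spacer',W,s)
go(627,-169,190)
```

```text
[0.47145625 0.26883536 0.18509188] [3.14037346e+00 2.57201119e-03 1.07859193e-03] 0.04114162923957827 29.99985511880368
held wide_spacer 256 ztop 3.5 centre [1.6 0. ] [37.9 42.3] enc ((1.7211014032363892, -0.03995821252465248), 22.680437088012695)
shift [ 0.6205  1.7517 -0.02  ] turn [0.0033 0.0064 0.0023]
```

Emit:
step_arm(rows="0.07 0.18 0 0 0.006 0; 0.14 0.38 0 0 0.006 0; 0.21 0.58 0 0 0.006 0; 0.28 0.78 0 0 0.006 0; 0.35 0.98 0 0 0.006 0")

```text
clock: 27.02
position: [0.5597, 0.0228, 0.1846]
orientation: [3.142, 0.0, 0.001]
ft_force: [1.0, 1.1, -0.1]
width: 0.0407
gripper_force: 30.0
```

Emit:
step_arm(rows="0.07 0.2 0 0 0 0; 0.14 0.4 0 0 0 0; 0.21 0.6 0 0 0 0; 0.27 0.77 0 0 0 0; 0.27 0.77 0.15 0 0 0; 0.27 0.77 0.18 0 0 0; 0.27 0.77 0.18 0 0 0; 0.27 0.77 0.18 0 0 0")

```text
clock: 28.02
position: [0.6287, -0.1672, 0.1425]
orientation: [3.142, -0.004, 0.003]
ft_force: [-0.4, 0.2, -0.3]
width: 0.0412
gripper_force: 30.0
```

Run:
```python
from h import *
s=arm.state();print(s['position'],s['orientation'],s['width'],s['gripper_force'])
c=arm.camera_info('wrist');p,d=arm.grab_frame('wrist');W=cloud(c,d);cv2.imwrite('pics/w8.png',cv2.resize(p[150:330,200:440],None,fx=3,fy=3))
held('wide_spacer',W,s); t=s['position']*1000
fit(W,'wide_spacer',t[:2],t[2]+6.5,3,30)
fit(W,'tall_spindle',(628.5,-169));fit(W,'tall_spindle',(628.5,-169),8,3,48)
go(627,-169,44)
```

```text
[ 0.62868182 -0.16718006  0.14249005] [ 3.14155348e+00 -4.39612723e-03  2.50146210e-03] 0.04122501993771787 29.999810331501067
held wide_spacer 386 ztop 1.5 centre [1.7 0.2] [38.4 41.9] enc ((2.1029624938964844, -0.026935577392578125), 22.838991165161133)
wide_spacer 1768 enc [ 636.4 -167.2   28.4] box [ 629.4 -167.3] [39.5 53.2] z 148.7
tall_spindle 197 enc [ 633.3 -169.    10. ] box [ 635.7 -169.4] [ 7.6 19.2] z 77.3
tall_spindle 2639 enc [ 629.  -168.9   38.2] box [ 634.  -168.8] [62.4 71.5] z 8.3
shift [-0.0089  0.0063  0.3949] turn [ 0.0006 -0.0097  0.0046]
```

Emit:
step_arm(rows="-0.005 0.0075 0.06 0 -0.009 0.004; -0.005 0.0075 0.11 0 -0.009 0.004; -0.005 0.0075 0.14 0 -0.009 0.004; -0.005 0.0075 0.17 0 -0.009 0.004; -0.005 0.0075 0.2 0 -0.009 0.004; -0.005 0.0075 0.23 0 -0.009 0.004; -0.005 0.0075 0.26 0 -0.009 0.004; -0.005 0.0075 0.29 0 -0.009 0.004; -0.005 0.0075 0.32 0 -0.009 0.004; -0.005 0.0075 0.35 0 -0.009 0.004; -0.005 0.0075 0.37 0 -0.009 0.004; -0.005 0.0075 0.38 0 -0.009 0.004; -0.005 0.0075 0.385 0 -0.009 0.004; -0.005 0.0075 0.385 0 -0.009 0.004; -0.005 0.0075 0.385 0 -0.009 0.004")

```text
clock: 29.95
position: [0.6269, -0.1699, 0.0453]
orientation: [3.142, 0.002, -0.001]
ft_force: [0.0, -0.0, -1.1]
width: 0.0411
gripper_force: 30.0
```

Emit:
step_arm(rows="0 0 0.002 0 0 0; 0 0 0.004 0 0 0; 0 0 0.006 0 0 0; 0 0 0.008 0 0 0; 0 0 0.008 0 0 0; 0 0 0.008 0 0 0")

```text
clock: 30.7
position: [0.6269, -0.17, 0.0438]
orientation: [3.142, 0.002, -0.001]
ft_force: [-1.4, 0.5, 5.0]
width: 0.0411
gripper_force: 30.0
```

Seated with 5 N contact. Releasing and rising straight up.

Emit:
step_arm(gripper=0, rows="0 0 0 0 0 0; 0 0 0 0 0 0; 0 0 0 0 0 0; 0 0 0 0 0 0; 0 0 0 0 0 0; 0 0 -0.1 0 0 0; 0 0 -0.25 0 0 0; 0 0 -0.45 0 0 0; 0 0 -0.6 0 0 0; 0 0 -0.6 0 0 0; 0 0 -0.6 0 0 0")

```text
clock: 32.08
position: [0.6264, -0.1697, 0.1924]
orientation: [-3.141, 0.004, -0.001]
ft_force: [-0.7, 0.7, -0.6]
width: 0.0929
gripper_force: 0.0
```

Run:
```python
from h import *
s=arm.state();print(s['position'],s['orientation'],s['width'],s['gripper_force'])
c=arm.camera_info('wrist');p,d=arm.grab_frame('wrist');W=cloud(c,d)
fit(W,'wide_spacer',(628.7,-169),50,2); fit(W,'tall_spindle',(628.7,-169))
go(494.5,-276.5,140,-.096)
```

```text
[ 0.62644561 -0.1696989   0.19239734] [-3.14113886e+00  3.60973239e-03 -8.48588570e-04] 0.092935857561737 0.0
wide_spacer 391 enc [ 626.7 -169.    21.2] box [ 626.9 -169.3] [40.6 39.9] z 50.1
tall_spindle 443 enc [ 629.  -168.9   11.3] box [ 629.3 -168.7] [19.8 21. ] z 78.2
shift [-0.525   0.4281  0.209 ] turn [-0.0012  0.0101  0.1901]
```

Emit:
step_arm(rows="-0.15 0.12 0 0 0.01 0.1; -0.3 0.25 0 0 0.01 0.19; -0.42 0.35 0.05 0 0.01 0.19; -0.525 0.428 0.1 0 0.01 0.19; -0.525 0.428 0.2 0 0.01 0.19; -0.525 0.428 0.2 0 0.01 0.19; -0.525 0.428 0.2 0 0.01 0.19")

```text
clock: 33.0
position: [0.4962, -0.2763, 0.1433]
orientation: [-3.141, -0.003, -0.095]
ft_force: [0.1, 0.1, 0.4]
width: 0.0927
gripper_force: 0.0
```

Run:
```python
from h import *
s=arm.state();print(s['position'],s['orientation'],s['width'],s['gripper_force'])
c=arm.camera_info('wrist');p,d=arm.grab_frame('wrist');W=cloud(c,d)
fit(W,'large_sprocket',(494.5,-276.5),8,4.5,37);fit(W,'large_sprocket',(494.5,-276.5),10,1.5,24)
v=W-np.array([494.5,-276.5,0]);r=np.hypot(v[...,0],v[...,1]);m=(r>28.5)&(r<34)&(v[...,2]>3.5)&(v[...,2]<9)
a=np.arctan2(v[m][:,1],v[m][:,0])-np.pi/2;print(np.degrees(np.angle(np.exp(15j*a).mean()))/15)
go(494.5,-276.5,21.5,-.096)
```

```text
[ 0.4961863  -0.27625299  0.14325403] [-3.14099170e+00 -2.72679677e-03 -9.48562373e-02] 0.09273659370535943 0.0
large_sprocket 1981 enc [ 494.1 -277.2   33.1] box [ 494.6 -277.4] [60.3 59.9] z 5.5
large_sprocket 159 enc [ 494.4 -277.2   20.2] box [ 494.5 -277.3] [39.1 38.3] z 9.0
-5.362270035402067
shift [-0.0098  0.0013  0.4889] turn [-0.0003 -0.0075  0.0025]
```

Emit:
step_arm(rows="-0.003 0.004 0.1 0 -0.0075 0.002; -0.003 0.004 0.2 0 -0.0075 0.002; -0.003 0.004 0.3 0 -0.0075 0.002; -0.003 0.004 0.4 0 -0.0075 0.002; -0.003 0.004 0.47 0 -0.0075 0.002; -0.003 0.004 0.488 0 -0.0075 0.002; -0.003 0.004 0.488 0 -0.0075 0.002")

```text
clock: 33.92
position: [0.4957, -0.2779, 0.0218]
orientation: [3.141, -0.0, -0.097]
ft_force: [0.6, -0.2, -0.4]
width: 0.0929
gripper_force: 0.0
```

Emit:
step_arm(gripper=1, rows="0 0 0 0 0 0; 0 0 0 0 0 0; 0 0 0 0 0 0; 0 0 0 0 0 0; 0 0 0 0 0 0; 0 0 0 0 0 0; 0 0 0 0 0 0; 0 0 0 0 0 0")

```text
clock: 34.92
position: [0.4954, -0.2779, 0.0218]
orientation: [3.141, 0.0, -0.097]
ft_force: [0.1, -0.5, 5.7]
width: 0.0648
gripper_force: 30.0
```

Emit:
step_arm(rows="0 0 -0.1 0 0 0; 0 0 -0.25 0 0 0; 0 0 -0.4 0 0 0; 0 0 -0.55 0 0 0; 0 0 -0.65 0 0 0; 0 0 -0.65 0 0 0; 0 0 -0.65 0 0 0")

```text
clock: 35.8
position: [0.4943, -0.2772, 0.1823]
orientation: [-3.14, 0.004, -0.097]
ft_force: [-1.1, 0.7, -0.9]
width: 0.0651
gripper_force: 30.0
```

Run:
```python
from h import *
s=arm.state();print(s['position'],s['orientation'],s['width'],s['gripper_force'])
c=arm.camera_info('wrist');p,d=arm.grab_frame('wrist');W=cloud(c,d);cv2.imwrite('pics/w9.png',p[150:400,180:480])
held('large_sprocket',W,s)
go(627.2,-168.9,160,s['orientation'][2])
```

```text
[ 0.49433789 -0.27716637  0.18227794] [-3.14028176  0.0037471  -0.09681829] 0.06507949106073413 29.999899514950812
held large_sprocket 3957 ztop -16.5 centre [-0.5  0.7] [59.9 63.1] enc ((0.7145304083824158, 0.8121932744979858), 35.05103302001953)
shift [ 0.4878 -0.4821  0.0868] turn [-0.0032  0.0086 -0.0002]
```

View pics/w9.png

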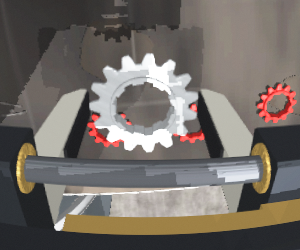

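Emit:
step_arm(rows="0.12 -0.12 0 0 0.0085 0; 0.25 -0.25 0 0 0.0085 0; 0.38 -0.37 0 0 0.0085 0; 0.492 -0.483 0 0 0.0085 0; 0.492 -0.483 0.15 0 0.0085 0; 0.492 -0.483 0.18 0 0.0085 0; 0.492 -0.483 0.18 0 0.0085 0; 0.492 -0.483 0.18 0 0.0085 0")

```text
clock: 36.85
position: [0.6298, -0.1705, 0.1399]
orientation: [3.141, -0.005, -0.098]
ft_force: [-0.5, -0.4, -0.3]
width: 0.065
gripper_force: 30.0
```

Run:
```python
from h import *
s=arm.state();print(s['position'],s['orientation'],s['width'],s['gripper_force'])
c=arm.camera_info('wrist');p,d=arm.grab_frame('wrist');W=cloud(c,d)
held('large_sprocket',W,s); t=s['position']*1000
for k in (-11.5,-12.5,-13.5): fit(W,'large_sprocket',t[:2],t[2]+k,.8,24)
fit(W,'tall_spindle',(628.5,-169));fit(W,'tall_spindle',(628.5,-169),8,3,48)
go(628.5,-169,73,s['orientation'][2])
```

```text
[ 0.62976313 -0.17054798  0.13992611] [ 3.14102613 -0.00536412 -0.09833465] 0.06504175454438811 29.999856865033507
held large_sprocket 3929 ztop -16.5 centre [-0.2  0.7] [60.1 63.2] enc ((1.0541599988937378, 0.8685482740402222), 34.948543548583984)
large_sprocket 14 enc [ 629.7 -169.5   18.8] box [ 630.3 -168.7] [35.9 35. ] z 127.8
large_sprocket 258 enc [ 629.1 -169.8   20.1] box [ 629.5 -170.2] [38.6 38. ] z 126.9
large_sprocket 703 enc [ 628.8 -169.5   20.4] box [ 629. -170.] [38.9 38.9] z 126.4
tall_spindle 140 enc [ 623.7 -167.7    8.3] box [ 622.8 -167.7] [ 7.4 16.3] z 78.3
tall_spindle 2291 enc [ 629.1 -169.2   38.1] box [ 639.2 -169.2] [52.6 72.5] z 8.4
shift [-0.0078 -0.0053  0.2687] turn [ 0.0011 -0.0118  0.0004]
```

Emit:
step_arm(rows="0.001 -0.006 0.05 0 -0.011 0; 0.001 -0.006 0.09 0 -0.011 0; 0.001 -0.006 0.12 0 -0.011 0; 0.001 -0.006 0.14 0 -0.011 0; 0.001 -0.006 0.16 0 -0.011 0; 0.001 -0.006 0.18 0 -0.011 0; 0.001 -0.006 0.2 0 -0.011 0; 0.001 -0.006 0.22 0 -0.011 0; 0.001 -0.006 0.24 0 -0.011 0; 0.001 -0.006 0.25 0 -0.011 0; 0.001 -0.006 0.257 0 -0.011 0; 0.001 -0.006 0.257 0 -0.011 0; 0.001 -0.006 0.257 0 -0.011 0")

```text
clock: 38.52
position: [0.63, -0.1683, 0.0746]
orientation: [3.141, 0.002, -0.097]
ft_force: [0.9, -1.6, -0.4]
width: 0.0651
gripper_force: 30.0
```

Emit:
step_arm(rows="0 0 0.002 0 0 0; 0 0 0.004 0 0 0; 0 0 0.006 0 0 0; 0 0 0.008 0 0 0; 0 0 0.008 0 0 0; 0 0 0.008 0 0 0")

```text
clock: 39.28
position: [0.6301, -0.1683, 0.0737]
orientation: [3.141, 0.001, -0.097]
ft_force: [-0.9, -1.0, 6.3]
width: 0.0652
gripper_force: 30.0
```

Run:
```python
from h import *
s=arm.state();print(s['position'],s['orientation'],s['ft_force'],s['ft_torque'])
c=arm.camera_info('wrist');p,d=arm.grab_frame('wrist');W=cloud(c,d)
held('large_sprocket',W,s)
fit(W,'large_sprocket',(628.9,-169),60,1,24)
```

```text
[ 0.6301464  -0.16829986  0.0737063 ] [ 3.14137434e+00  1.35525260e-03 -9.72070860e-02] [-0.86014604 -1.0010054   6.27095369] [-0.15364532  0.37465156  0.00040608]
held large_sprocket 3857 ztop -16.5 centre [-0.5  0.8] [60.2 63.3] enc ((0.7433010339736938, 0.9396093487739563), 34.99482345581055)
large_sprocket 669 enc [ 628.8 -169.4   21.9] box [ 630.7 -167.7] [36.2 39.2] z 60.1
```

Hub top is at 60.1 mm, seated. Releasing.

Emit:
step_arm(gripper=0, rows="0 0 0 0 0 0; 0 0 0 0 0 0; 0 0 0 0 0 0; 0 0 0 0 0 0; 0 0 0 0 0 0; 0 0 -0.1 0 0 0; 0 0 -0.25 0 0 0; 0 0 -0.4 0 0 0; 0 0 -0.5 0 0 0; 0 0 -0.5 0 0 0; 0 0 -0.5 0 0 0")

```text
clock: 40.7
position: [0.6294, -0.1678, 0.1962]
orientation: [-3.141, 0.004, -0.097]
ft_force: [-0.1, 0.3, -0.1]
width: 0.0932
gripper_force: 0.0
```

Run:
```python
from h import *
s=arm.state();print(s['position'],s['orientation'],s['width'],s['gripper_force'])
c=arm.camera_info('wrist');p,d=arm.grab_frame('wrist');W=cloud(c,d)
fit(W,'large_sprocket',(628.9,-169),60,1.5,27);fit(W,'large_sprocket',(628.9,-169),57,1.5,37); fit(W,'tall_spindle',(628.7,-169))
go(480.5,135.8,140)
```

```text
[ 0.62940822 -0.16783016  0.19621844] [-3.14114044  0.00447577 -0.09694045] 0.0932170406965132 0.0
large_sprocket 391 enc [ 629.  -169.    26.1] box [ 629.1 -168.5] [47.3 41.6] z 60.0
large_sprocket 1535 enc [ 628.9 -167.4   33.5] box [ 629.3 -167.8] [61.2 60.9] z 57.1
tall_spindle 426 enc [ 628.9 -169.1   11.3] box [ 629.  -168.9] [20.8 19.7] z 78.1
shift [-0.7085 -1.1508  0.2276] turn [-0.0018  0.0107 -0.194 ]
```

Now the narrow spacer.

Emit:
step_arm(rows="-0.12 -0.2 0 0 0.01 0; -0.25 -0.4 0 0 0.01 -0.1; -0.37 -0.6 0 0 0.01 -0.19; -0.49 -0.8 0 0 0.01 -0.19; -0.61 -0.99 0 0 0.01 -0.19")

```text
clock: 41.38
position: [0.5007, 0.0947, 0.1966]
orientation: [3.141, -0.001, -0.002]
ft_force: [-0.6, 0.4, 0.8]
width: 0.0927
gripper_force: 0.0
```

Run:
```python
from h import *
go(480.5,135.8,140)
```

```text
shift [-0.0813 -0.1642  0.2265] turn [ 0.0003 -0.0011 -0.0031]
```

Emit:
step_arm(rows="-0.08 -0.16 0.1 0 -0.001 -0.003; -0.08 -0.16 0.22 0 -0.001 -0.003; -0.08 -0.16 0.22 0 -0.001 -0.003; -0.08 -0.16 0.22 0 -0.001 -0.003; -0.08 -0.16 0.22 0 -0.001 -0.003")

```text
clock: 42.0
position: [0.4837, 0.1325, 0.1437]
orientation: [-3.141, -0.004, -0.002]
ft_force: [0.1, 0.3, -1.1]
width: 0.0934
gripper_force: 0.0
```

Run:
```python
from h import *
s=arm.state();print(s['position'],s['orientation'])
c=arm.camera_info('wrist');p,d=arm.grab_frame('wrist');W=cloud(c,d)
fit(W,'narrow_spacer',(480.5,135.8))
go(481.5,136,21.3)
```

```text
[0.48367512 0.1324961  0.14371645] [-3.14122621e+00 -4.43243250e-03 -2.12171993e-03]
narrow_spacer 502 enc [480.7 136.4  21. ] box [481.  136.2] [40.3 40. ] z 9.0
shift [-0.0106 -0.0137  0.4897] turn [-0.0008 -0.0089 -0.0039]
```

Emit:
step_arm(rows="-0.008 -0.014 0.1 0 -0.009 -0.004; -0.008 -0.014 0.2 0 -0.009 -0.004; -0.008 -0.014 0.3 0 -0.009 -0.004; -0.008 -0.014 0.4 0 -0.009 -0.004; -0.008 -0.014 0.47 0 -0.009 -0.004; -0.008 -0.014 0.489 0 -0.009 -0.004; -0.008 -0.014 0.489 0 -0.009 -0.004")

```text
clock: 42.92
position: [0.4815, 0.1365, 0.021]
orientation: [-3.141, 0.001, 0.001]
ft_force: [0.1, 0.1, -0.8]
width: 0.093
gripper_force: 0.0
```

Emit:
step_arm(gripper=1, rows="0 0 0 0 0 0; 0 0 0 0 0 0; 0 0 0 0 0 0; 0 0 0 0 0 0; 0 0 0 0 0 0; 0 0 0 0 0 0; 0 0 0 0 0 0; 0 0 0 0 0 0")

```text
clock: 43.92
position: [0.481, 0.1366, 0.0206]
orientation: [3.142, 0.002, 0.002]
ft_force: [-0.4, -0.0, 0.3]
width: 0.0406
gripper_force: 30.0
```

Emit:
step_arm(rows="0 0 -0.1 0 0 0; 0 0 -0.25 0 0 0; 0 0 -0.4 0 0 0; 0 0 -0.55 0 0 0; 0 0 -0.65 0 0 0; 0 0 -0.65 0 0 0; 0 0 -0.65 0 0 0")

```text
clock: 44.8
position: [0.4805, 0.1363, 0.1821]
orientation: [3.141, 0.004, 0.002]
ft_force: [-0.5, 0.5, -0.3]
width: 0.0405
gripper_force: 30.0
```

Run:
```python
from h import *
s=arm.state();print(s['position'],s['orientation'],s['width'],s['gripper_force'])
c=arm.camera_info('wrist');p,d=arm.grab_frame('wrist');W=cloud(c,d)
held('narrow_spacer',W,s); t=s['position']*1000
fit(W,'narrow_spacer',t[:2],t[2]-13,2.5,26)
go(627.5,-168.9,180)
```

```text
[0.48051448 0.13634889 0.18210887] [3.14099807e+00 3.92867173e-03 1.60528634e-03] 0.04050440565721507 29.99994738958776
held narrow_spacer 1189 ztop -11.5 centre [-0.3  0.3] [40.  40.4] enc ((0.891301155090332, -0.19186365604400635), 22.582551956176758)
narrow_spacer 1400 enc [483.9 136.4  24.9] box [480.4 136.3] [40.  44.5] z 170.4
shift [0.5867 1.2217 0.0056] turn [0.0017 0.0095 0.0032]
```

Emit:
step_arm(rows="0.1 0.2 0 0 0.009 0.003; 0.19 0.4 0 0 0.009 0.003; 0.29 0.6 0 0 0.009 0.003; 0.38 0.8 0 0 0.009 0.003; 0.48 0.99 0 0 0.009 0.003")

```text
clock: 45.48
position: [0.6014, -0.1124, 0.181]
orientation: [-3.141, 0.001, -0.0]
ft_force: [0.4, -0.1, -0.2]
width: 0.0408
gripper_force: 30.0
```

Emit:
step_arm(rows="0.06 0.12 0 0 0 0; 0.11 0.232 0 0 0 0; 0.11 0.232 0.1 0 0 0; 0.11 0.232 0.16 0 0 0; 0.11 0.232 0.16 0 0 0; 0.11 0.232 0.16 0 0 0; 0.11 0.232 0.16 0 0 0")

```text
clock: 46.35
position: [0.6299, -0.1685, 0.1439]
orientation: [3.141, -0.004, 0.001]
ft_force: [0.3, 0.1, 0.2]
width: 0.0407
gripper_force: 30.0
```

Run:
```python
from h import *
s=arm.state();print(s['position'],s['orientation'],s['width'],s['gripper_force'])
c=arm.camera_info('wrist');p,d=arm.grab_frame('wrist');W=cloud(c,d)
held('narrow_spacer',W,s); t=s['position']*1000
fit(W,'tall_spindle',(628.5,-169));fit(W,'tall_spindle',(628.5,-169),8,3,48)
go(628.7,-169,81)
```

```text
[ 0.62992642 -0.16849851  0.14394058] [ 3.14123845e+00 -4.36298578e-03  6.16480577e-04] 0.04067787620069775 30.000050850212574
held narrow_spacer 1174 ztop -11.5 centre [-0.2  0.4] [40.1 40.6] enc ((1.0553498268127441, -0.25806212425231934), 22.494096755981445)
tall_spindle 329 enc [ 629.3 -168.7   11.6] box [ 629.3 -169.5] [20.4 19.9] z 77.8
tall_spindle 1545 enc [ 629.8 -169.6   38. ] box [ 643.1 -169.3] [45.1 72.5] z 8.3
shift [-0.0056  0.0014  0.2517] turn [ 0.0009 -0.0085  0.0009]
```

Emit:
step_arm(rows="-0.002 0 0.06 0 -0.0085 0; -0.002 0 0.1 0 -0.0085 0; -0.002 0 0.13 0 -0.0085 0; -0.002 0 0.15 0 -0.0085 0; -0.002 0 0.17 0 -0.0085 0; -0.002 0 0.19 0 -0.0085 0; -0.002 0 0.21 0 -0.0085 0; -0.002 0 0.225 0 -0.0085 0; -0.002 0 0.235 0 -0.0085 0; -0.002 0 0.242 0 -0.0085 0; -0.002 0 0.242 0 -0.0085 0; -0.002 0 0.242 0 -0.0085 0")

```text
clock: 47.9
position: [0.6291, -0.1688, 0.0826]
orientation: [3.142, 0.001, 0.0]
ft_force: [0.5, 1.2, -0.1]
width: 0.0405
gripper_force: 30.0
```

Emit:
step_arm(rows="0 0 0.002 0 0 0; 0 0 0.004 0 0 0; 0 0 0.006 0 0 0; 0 0 0.008 0 0 0; 0 0 0.008 0 0 0; 0 0 0.008 0 0 0")

```text
clock: 48.65
position: [0.629, -0.1687, 0.0807]
orientation: [3.142, 0.002, 0.0]
ft_force: [-0.9, 0.6, 1.9]
width: 0.0404
gripper_force: 30.0
```

Run:
```python
from h import *
s=arm.state();print(s['position'],s['orientation'],s['ft_force'])
c=arm.camera_info('wrist');p,d=arm.grab_frame('wrist');W=cloud(c,d)
held('narrow_spacer',W,s); fit(W,'narrow_spacer',(629,-169),69,2,22)
```

```text
[ 0.62896901 -0.16872317  0.08067009] [3.14158621e+00 1.62593422e-03 7.80568983e-05] [-0.90573787  0.5532798   1.851095  ]
held narrow_spacer 1283 ztop -23.5 centre [0.7 0. ] [60.5 42.2] enc ((0.49179309606552124, 1.2003092765808105), 32.91617202758789)
narrow_spacer 1592 enc [ 629.  -169.    21.9] box [ 628.9 -168.4] [39.5 40. ] z 69.2
```

Narrow spacer's top is at 69.2 mm (69 in the closed stack), with light contact. One small push to confirm, then release.

Emit:
step_arm(rows="0 0 0.002 0 0 0; 0 0 0.002 0 0 0; 0 0 0.002 0 0 0")

```text
clock: 49.08
position: [0.629, -0.1688, 0.0806]
orientation: [3.142, 0.001, -0.0]
ft_force: [-1.9, 1.2, 4.7]
width: 0.0405
gripper_force: 30.0
```

Emit:
step_arm(gripper=0, rows="0 0 0 0 0 0; 0 0 0 0 0 0; 0 0 0 0 0 0; 0 0 0 0 0 0; 0 0 0 0 0 0; 0 0 -0.1 0 0 0; 0 0 -0.25 0 0 0; 0 0 -0.4 0 0 0; 0 0 -0.6 0 0 0; 0 0 -0.6 0 0 0; 0 0 -0.6 0 0 0")

```text
clock: 50.45
position: [0.6287, -0.1686, 0.2295]
orientation: [-3.141, 0.003, 0.0]
ft_force: [-0.9, 0.0, -0.6]
width: 0.0929
gripper_force: 0.0
```

Run:
```python
from h import *
s=arm.state();print(s['clock'],s['position'])
c=arm.camera_info('wrist');p,d=arm.grab_frame('wrist');W=cloud(c,d);cv2.imwrite('pics/end.png',p)
fit(W,'narrow_spacer',(629,-169),69,1.5,24);fit(W,'large_sprocket',(629,-169),57,1.5,37);fit(W,'tall_spindle',(629,-169))
fit(W,'small_sprocket',(631,170.5),43,1.5,30);fit(W,'small_sprocket',(631,170.5),46,1.2,24);fit(W,'short_spindle',(631,170.5))
```

```text
50.45 [ 0.62869991 -0.16861252  0.22947992]
narrow_spacer 452 enc [ 628.6 -167.9   20.9] box [ 628.2 -167.7] [39.7 39.1] z 69.2
large_sprocket 1097 enc [ 629.1 -167.3   33.1] box [ 629.6 -167.2] [61.2 61.3] z 57.0
tall_spindle 344 enc [ 628.8 -168.2   11.7] box [ 628.6 -169.2] [20.8 19.2] z 78.1
small_sprocket 219 enc [629.4 171.1  27.7] box [629.3 171.5] [50.  52.8] z 42.9
small_sprocket 153 enc [629.4 170.2  20.9] box [629.  170.7] [37.9 38. ] z 46.2
short_spindle 129 enc [630.5 169.   11.6] box [630.4 168.8] [20.4 19.7] z 54.1
```

View pics/end.png

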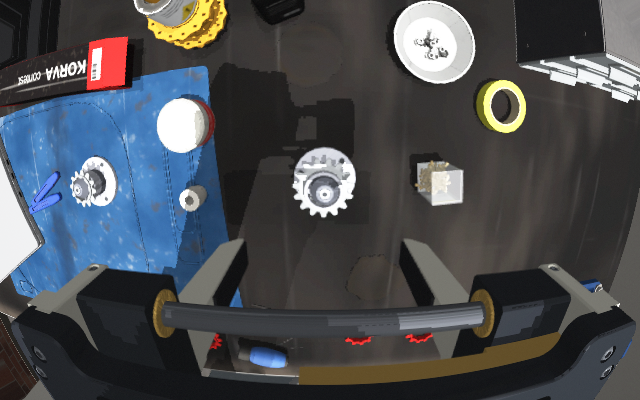

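The final view shows both stacks complete, the tall one at (324,190) and the short one at (88,185). The tub (183,125), tool (192,198) and box (440,183) have not been moved, and the gripper is clear. Handing in.

```bash
python3 -c "
from rig import arm
print(arm.hand_in())"
```

```text
the job is handed in; nothing more can be done
None
```

Both kits are stacked in the right order and handed in: my last measurements put every part at its seated height within the tolerances, the tub, tool and box were left alone, and the hand-in gave no verdict.

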